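Bring the shell carriage under the filling funnel and clamp it

ROBOT

A 6-joint arm with a two-finger parallel gripper is mounted at the origin on the work surface. World frame = base frame: x ahead of the robot, y to its left, z up, the work surface at z = 0. Lengths are in m, angles in rad, forces in N, time in s.
With the tool pointing down it reaches from about 0.3 to 0.775 m from the base axis. Payload 14.6 kg.
Tool frame: the origin (TCP) lies at the very end of the fingers, on their centre line; the grasp point (between the pads) lies 19 mm behind it; z points along the fingers, y is the line along which they close (so a half turn about z gives the same grasp; the last joint's range is limited). The gripper opens to 94 mm and grips with 3 to 60 N. Pads are 16 mm wide; open, the fingers measure 119 mm over their backs; the gripper's body (75 mm by 177 mm) begins 78 mm behind the grasp point.
Start: joints at [-1.295, 0.3, 1.521, -0, 1.321, -0.067], TCP at [0.185, -0.518, 0.205] pointing down, gripper open.
Joint ranges: [-3.03, 3.03], [-0.79, 2.21], [0.23, 2.52], [-1.04, 4.18], [0, 3.07], [-2.55, 2.55]. Speed limits (rad/s): [2.22, 2.22, 2.57, 3.14, 3.14, 3.14].

INTERFACE

Orientations are given as [roll, pitch, yaw] about the fixed x, y, z axes, in that order (R = Rz(yaw) Ry(pitch) Rx(roll)).
In Python, from station import ctrl gives the robot as it stands.
- The arm moves only by the shell command python3 -m pendant 'ROWS' [OPENING] [FORCE]. ROWS is JSON, a list of rows, each a list of 2 entries, a list of its own where there are three numbers: the shift along the world's x, y, z in cm, then the turn about the world's z in rad. A call has 1 to 20 rows; each row shifts and turns the commanded pose from where the row before left it; what a row does not reach is not made up. A row lasts 1/12 s, in which the tool goes at most 41.7 mm and 7.16 degrees, less where a joint would pass 70% of its speed; a pose out of reach is approached as far as the arm can. A call is refused whole if a number of a shift passes 4.17 or a number of a turn 0.125, either way. A call with a gripper value outside its range is refused whole. OPENING is the opening, from 0 (shut) to 1 (fully open), set as the call begins (- or left out, the last holds). The fingers move at their own pace and stop on an object; FORCE is the grip in N (left out, the last holds). Time passes only in rows, so rows that do not move let the fingers close. It gives the time, the measured TCP pose, the force, the opening and the grip force at its end, in the units of the state.
- ctrl.get_obs(): the state, without advancing time (a new reading comes with each control period).
- ctrl.camera(name): name is "scene" or "top" or "wrist"; returns a dict with "color" (384x512x3 uint8, red, green, blue), "intrinsics" (3x3 intrinsics, pixels), "camera_from_world" (4x4, takes a point from world to camera coordinates). Camera axes: x right, y down, z forward; pixel columns grow to the right and rows downward; lengths in m; the calibration is good to about 2 mm. A picture is of the moment at which its call begins. There is no depth.
- ctrl.hand_in(): hands the job in; it is judged then, once.
The state is a dict: "time_s": time; "qpos": joint angles; "joint_vel": joint speeds; "tau": joint torques, N m; "ee_pos": TCP position; "eef_rot": TCP orientation; "force": force on the tool from outside, world axes, zero at the start; "moment": the same for the moment, N m; "grip_width": finger opening in m; "grip_force": force on a finger pad.
Only numpy, scipy, OpenCV 4.12 (cv2) and the standard library are available. Lean on these libraries where they do the work, as an engineer would, in place of code of your own. Each camera call takes 0.05 s, during which the arm holds its last target. There are 200 camera calls.

TASK

First move the white nylon claw top out from in front of the funnel stand and leave it standing upright in the grey parts tray. Then lift the clamp lever on the carriage, slide the carriage until its stainless shell is centred under the funnel's spout, and press the lever fully down again to lock it there. Do not knock the funnel, and leave the other parts where they are.

Things in the scene. Friction and masses are not known exactly. Their poses are not given: they have to be found in the camera images.
- rail: Fixed slide rail on the bench, 136 x 580 x 48 mm; origin at the centre of its underside. Its y axis is the direction of travel, x points across it, away from the robot, z up. A base plate 12 mm thick carries two steel guide bars (tops 40 mm up) 58 mm before and behind the centre line, and end stops 48 mm high
- carriage (a joint): Place of the carriage along the rail in m, growing to the rail's +y, 0 in its middle, -0.23 to 0.23. Dark plate 108 x 100 mm, top 54 mm above the bench, 0.9 kg; unlocked it slides with 5 N of friction and stays where left; locked it holds against 25 N. The polished shell (open stainless bowl, 90 mm across the rim, 72 mm high) is fixed on it
- shell_mouth (a point): Centre of the open mouth of the shell on the carriage, 126 mm above the bench, on the rail's centre line
- clamp_lever (a joint): Angle of the clamp lever in rad: 0 = locked (lever level, pointing to the robot, against its stop), 1.1 = fully raised, against its upper stop. The clamp begins to bite below about 0.7 and is quite free above 0.75; it counts as locked below 0.12. It stays where it is left; moving it takes about 4 to 8 N at the grip
- lever_hinge (a point): Point on the clamp lever's axis, which is parallel to the rail's y axis; on the carriage 58 mm in front (rail -x) of the shell's axis, 64 mm above the bench. Two lugs stand beside it, 54 mm over both, reaching 17 mm in front of the axis and 16 mm above it
- lever_grip (a point): Middle of the black grip at the lever's end, 67 mm from the hinge axis: a block 36 mm along the lever, 18 mm wide along the rail's y and 20 mm thick; the lever ends 85 mm from the axis, and its shank is 12 x 12 mm
- spout (a point): Centre of the spout's lower end, 144 mm above the bench, over the rail's centre line. The steel funnel is 196 mm across its rim (244 to 252 mm up), its cone narrows to a 26 mm spout at 184 mm. It overhangs the lever when the carriage is under it: there a tool from straight above cannot reach the lever, one tilted 25 to 45 degrees, leaning back towards the robot, can
- funnel_stand: The fixed stand of the funnel; its origin is on the bench 130 mm in front (rail -x) of the spout's axis, its axes are parallel to the rail's. It stands towards one end of the rail or the other. Its post (22 mm, 237 mm high) stands 165 mm behind the spout's axis on a foot plate, and a bar 222 mm above the bench leads forward to the ring under the funnel
- claw_top: White nylon claw top, loose, 0.18 kg, 80 mm high, origin at the centre of its underside. Flange 76 mm across with four stub nipples (96 mm over them, below 32 mm), above it a round neck 30 mm in diameter from 34 to 80 mm. It stands on the bench in front of the funnel stand, just where lever and hand must come
- tray: Shallow grey tray fixed on the bench, 116 (rail x) x 156 mm (rail y), walls 4 mm thick and 16 mm high, floor 4 mm thick; origin at the centre of its underside, axes parallel to the rail's. It is in front of the rail, at the end away from the funnel
- valve_disc: Bystander: grey plastic valve disc lying flat, 90 mm across, 18 mm high, origin at its underside
- gasket: Bystander: rubber claw gasket, a flat ring 100 mm across, 12 mm high, origin at its underside
- spare_shell: Bystander: loose stainless shell like the one on the carriage, 90 mm across, 72 mm high, standing behind the rail, origin at its underside

How it is judged:
By the outcome, as a careful person would: the job done as asked, in the order asked, and still so for the second after the job is handed in, with the robot touching nothing.
It also fails if it takes over 54 s, if anything falls off the work surface, if the arm or the gripper's body presses on something with over 40 N, if the wrist force passes 120 N, or if a joint passes its speed limit or range.

## Working session

There is one attempt and no reset: what is moved stays moved. The work goes in short steps, Python scripts to look and compute and a shell command to move; the robot and the scene stay as the last step left them, time stands still between calls to the robot, and variables do not carry over. Pictures are saved under pics/ and viewed, at most 10 in all, crops included, and the job is handed in when it is done.

```bash
ls; mkdir -p pics
python3 - <<'E'
from station import ctrl
import cv2,numpy as np
for n in("scene","top"):
    c=ctrl.camera(n);cv2.imwrite(f"pics/{n}0.png",c["color"][:,:,::-1]);print(n,c["intrinsics"].tolist(),np.round(c["camera_from_world"],4).tolist())
print(ctrl.get_obs())
E
```

```text
pics
scene [[350.0504114772169, 0.0, 257.28178140946693], [0.0, 350.0504114772169, 185.7026825545547], [0.0, 0.0, 1.0]] [[0.4582, 0.8887, 0.0176, -0.294], [0.7028, -0.3501, -0.6193, -0.3642], [-0.5442, 0.2961, -0.7849, 1.1037], [0.0, 0.0, 0.0, 1.0]]
top [[456.17698686166153, 0.0, 255.02903043559633], [0.0, 456.17698686166153, 186.03549532189183], [0.0, 0.0, 1.0]] [[0.0245, -0.9991, 0.0355, -0.0288], [-0.9981, -0.0265, -0.0549, 0.6179], [0.0558, -0.034, -0.9979, 0.9197], [0.0, 0.0, 0.0, 1.0]]
{'time_s': 0.1, 'qpos': array([-1.29459589e+00,  3.00410443e-01,  1.52149758e+00, -1.48192476e-05,
        1.32068799e+00, -6.66067818e-02]), 'joint_vel': array([ 8.56009199e-04, -1.17762367e-03, -3.53408800e-03,  7.54819575e-05,
        1.79389789e-03, -8.68882616e-04]), 'tau': array([ 5.12669612e-04, -5.32643187e+01, -3.53284550e+01,  7.08756829e-02,
        2.34775501e-02, -4.04637638e-05]), 'ee_pos': array([ 0.18480157, -0.51778561,  0.20495492]), 'eef_rot': array([-3.14059057e+00, -5.24581496e-05,  3.42810868e-01]), 'force': array([-0.61790896, -0.10534276, -0.084556  ]), 'moment': array([-0.00495853, -0.0070359 , -0.02924481]), 'grip_force': 0.0, 'grip_width': 0.09378939834519534}
```

View pics/top0.png

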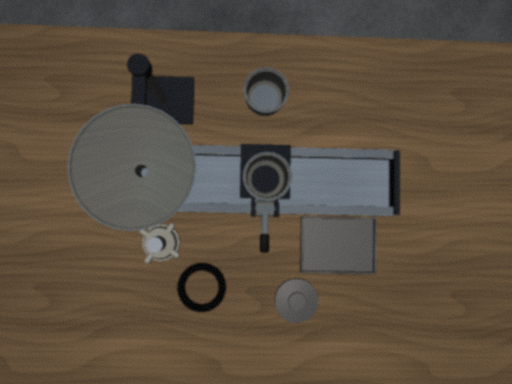

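View pics/scene0.png

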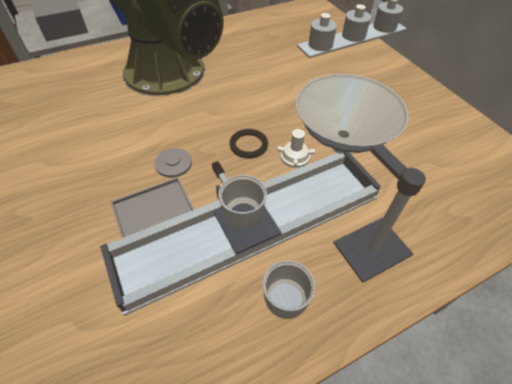

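The funnel stand is at the left (+y) end in the top view, around (132,167). The claw top is at (153,243), the carriage shell at (267,178) and the lever grip at (264,243). The tray is at (338,244). Next I'll turn these into world coordinates.

```bash
cat > h.py <<'E'
from station import ctrl
import cv2,numpy as np
def ray(c,u,v):
    T=c["camera_from_world"];R=T[:3,:3];o=-R.T@T[:3,3]
    return o,R.T@np.linalg.inv(c["intrinsics"])@np.array([u,v,1.])
def onz(c,u,v,z):
    o,d=ray(c,u,v);return np.round(o+d*(z-o[2])/d[2],4)
def tri(a,b):
    (o,d),(p,e)=a,b;s=np.linalg.lstsq(np.c_[d,-e],p-o,rcond=None)[0]
    x,y=o+s[0]*d,p+s[1]*e;return np.round((x+y)/2,4),round(float(np.linalg.norm(x-y)),4)
E
python3 - <<'E'
from h import *
t=ctrl.camera("top");s=ctrl.camera("scene")
it=t["color"];
for n,c,(x0,y0,x1,y1) in(("top",t,(60,50,420,330)),("scene",s,(100,60,460,330))):
    i=c["color"][y0:y1,x0:x1,::-1]
    if n=="scene": cv2.imwrite("pics/s1.png",cv2.resize(i,None,fx=2.2,fy=2.2,interpolation=cv2.INTER_CUBIC)[:600,:800])
    else: cv2.imwrite("pics/t1.png",cv2.resize(i,None,fx=2.1,fy=2.1,interpolation=cv2.INTER_CUBIC)[:600,:800])
p=lambda u,v,z:onz(t,u,v,z)
print("rail end R corners z.048",p(399,151,.048),p(398,214,.048))
print("rail bars edge z.04 L/R",p(205,146,.04),p(390,151,.04),p(205,211,.04),p(390,214,.04))
print("tray",[p(*q,.016) for q in((301,216),(375,217),(374,272),(301,272))])
print("funnel rim z.25", p(69,167,.25),p(196,167,.25),p(132,104,.25),p(132,230,.25))
print("shell rim",p(243,177,.126),p(292,177,.126),p(267,152,.126),p(267,202,.126))
print("grip",p(264,243,.074),"claw neck top",p(153,243,.08))
print("disc",p(297,300,.018),"gask",p(202,287,.012),"spare",p(266,91,.072))
E
```

```text
rail end R corners z.048 [ 0.6952 -0.3009  0.048 ] [ 0.5682 -0.2998  0.048 ]
rail bars edge z.04 L/R [0.6949 0.0902 0.04  ] [ 0.6958 -0.2852  0.04  ] [0.5647 0.0862 0.04  ] [ 0.5678 -0.2863  0.04  ]
tray [array([ 0.5592, -0.1092,  0.016 ]), array([ 0.5609, -0.263 ,  0.016 ]), array([ 0.448, -0.262,  0.016]), array([ 0.445 , -0.1114,  0.016 ])]
funnel rim z.25 [0.6269 0.2794 0.25  ] [0.6323 0.0866 0.25  ] [0.7272 0.1881 0.25  ] [0.5335 0.1805 0.25  ]
shell rim [0.6282 0.013  0.126 ] [ 0.6306 -0.0763  0.126 ] [ 0.6751 -0.0296  0.126 ] [ 0.5839 -0.0317  0.126 ]
grip [ 0.5063 -0.031   0.074 ] claw neck top [0.502  0.1793 0.08  ]
disc [ 0.3888 -0.104   0.018 ] gask [0.4103 0.0896 0.012 ] spare [ 0.8023 -0.0281  0.072 ]
```

View pics/t1.png

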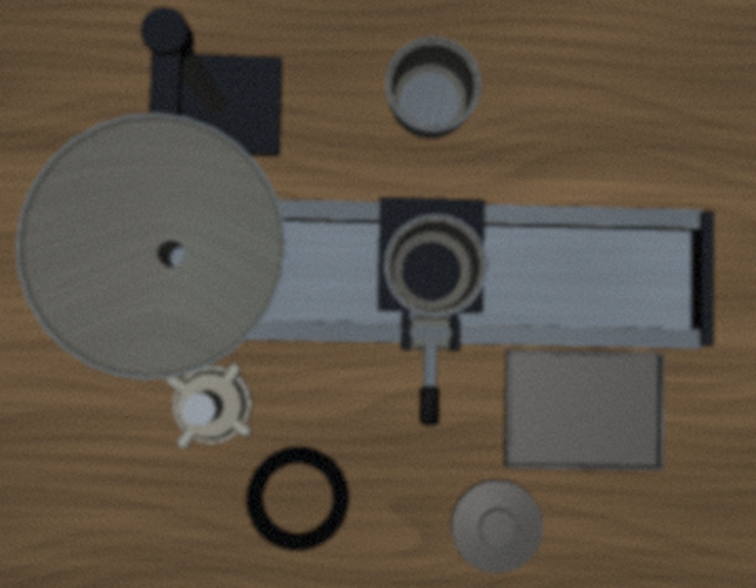

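View pics/s1.png

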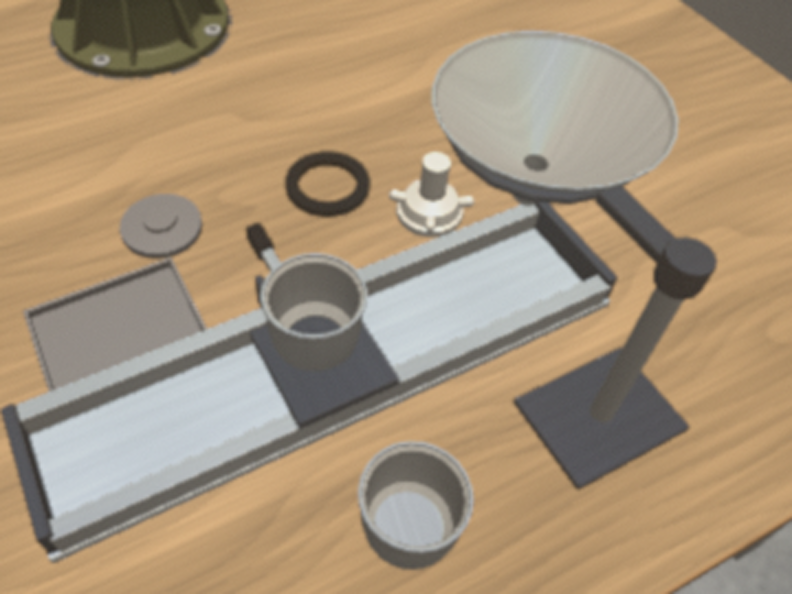

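Run:
```python
from h import *
t=ctrl.camera("top");s=ctrl.camera("scene")
for n,c,(u,v),r in(("top",t,(153,243),25),("scene",s,(297,137),22)):
    g=c["color"].astype(int).min(2)[v-r:v+r,u-r:u+r]
    for th in (150,170,190):
        k,l,st,ce=cv2.connectedComponentsWithStats((g>th).astype(np.uint8))
        print(n,th,[(st[i].tolist()[2:],np.round(ce[i]+[u-r,v-r],1).tolist()) for i in range(1,k) if st[i][4]>15])
# funnel rim: radial edge search in top
def rim(c,u0,v0,r0,r1,ax=1.):
    g=cv2.GaussianBlur(cv2.cvtColor(c["color"],cv2.COLOR_RGB2HSV)[:,:,1],(0,0),1).astype(float);P=[]
    for a in np.linspace(0,2*np.pi,120,endpoint=False):
        R=np.arange(r0,r1,.25);x=u0+R*np.cos(a);y=v0+R*np.sin(a)*ax
        p=cv2.remap(g.astype(np.float32),x.astype(np.float32)[None],y.astype(np.float32)[None],1)[0]
        j=np.argmax(np.gradient(p));P.append((x[j],y[j]))
    return np.array(P)
def fit(c,P,z):
    W=np.array([onz(c,*p,z) for p in P])[:,:2]
    for _ in range(6):
        A=np.c_[2*W,np.ones(len(W))];q=np.linalg.lstsq(A,(W**2).sum(1),rcond=None)[0]
        r=np.sqrt(q[2]+q[:2]@q[:2]);e=abs(np.linalg.norm(W-q[:2],axis=1)-r);W=W[e<max(.0015,2*np.median(e))]
    return np.round(q[:2],4),round(float(r),4),len(W)
P=rim(t,132,167,55,72);print("funnel top",[fit(t,P,z) for z in(.248,.252)])
P=rim(s,351,110,48,62,.66);print("funnel scene",fit(s,P,.25))
P=rim(t,267,177,20,29);print("shell top",fit(t,P,.126))
```

```text
top 150 []
top 170 []
top 190 []
scene 150 [([20, 19, 217], [311.3, 121.2]), ([13, 9, 96], [298.0, 133.0]), ([38, 17, 296], [295.6, 151.0])]
scene 170 [([13, 9, 87], [298.0, 133.2]), ([37, 17, 249], [295.7, 151.2])]
scene 190 [([11, 9, 73], [298.0, 133.0]), ([36, 16, 198], [295.6, 151.7])]
funnel top [(array([0.6309, 0.1855]), 0.0982, 96), (array([0.6305, 0.1845]), 0.0976, 96)]
funnel scene (array([0.6315, 0.1867]), 0.0986, 75)
shell top (array([ 0.6312, -0.0302]), 0.0442, 85)
```

Run:
```python
from h import *
t=ctrl.camera("top");s=ctrl.camera("scene")
g=t["color"].astype(int).min(2)[218:268,130:182];print(g.max())
for th in (115,125,135):
    k,l,st,ce=cv2.connectedComponentsWithStats((g>th).astype(np.uint8))
    for i in range(1,k):
        if st[i][4]>15:
            u,v=ce[i]+[130,218];print(th,st[i].tolist(),round(u,1),round(v,1),onz(t,u,v,.08),tri(ray(t,u,v),ray(s,298,133)))
print(onz(s,298,133,.08))
```

```text
152
115 [10, 6, 38, 38, 649] 158.1 242.9 [0.5025 0.1698 0.08  ] (array([0.5045, 0.1718, 0.085 ]), 0.0066)
125 [11, 12, 27, 32, 333] 152.8 242.7 [0.5025 0.1796 0.08  ] (array([0.5021, 0.1788, 0.0802]), 0.0018)
125 [40, 32, 7, 6, 16] 173.2 252.9 [0.4843 0.1406 0.08  ] (array([0.496 , 0.1569, 0.0852]), 0.0407)
135 [16, 19, 15, 16, 184] 153.2 244.8 [0.4986 0.1789 0.08  ] (array([0.4986, 0.1799, 0.0767]), 0.0009)
[0.5016 0.1781 0.08  ]
```

```bash
python3 -m pendant '[[[1.3,3.8,0],-0.115],[[1.3,3.8,0],-0.115],[[1.3,3.8,0],-0.113],[[1.3,3.8,0],0],[[1.3,3.8,0],0],[[1.3,3.8,0],0],[[1.3,3.8,0],0],[[1.3,3.8,0],0],[[1.3,3.8,0],0],[[1.3,3.8,0],0],[[1.3,3.8,0],0],[[1.3,3.8,0],0],[[1.3,3.8,0],0],[[1.3,3.8,0],0],[[1.3,3.8,0],0],[[1.3,3.8,0],0],[[1.3,3.8,0],0],[[1.3,3.8,0],0]]' 1 20
```

```text
time_s: 1.9
ee_pos: [0.419, 0.1683, 0.2056]
eef_rot: [-3.141, -0.001, 0.0]
force: [1.2, -0.9, 0.4]
grip_width: 0.094
grip_force: 0.0
```

```bash
python3 -m pendant '[[[0,1,-3.2],0],[[0,0,-3.2],0],[[0,0,-3.2],0],[[0,0,-3.2],0],[[0,0,-3.0],0],[[1.5,0,0],0],[[1.5,0,0],0],[[1.5,0,0],0],[[1.5,0,0],0],[[1.1,0,0],0],[[0,0,0],0]]'
python3 - <<'E'
from h import *
c=ctrl.camera("wrist");cv2.imwrite("pics/w1.png",c["color"][:,:,::-1]);print(np.round(c["camera_from_world"],3).tolist())
E
```

```text
time_s: 2.82
ee_pos: [0.4913, 0.1759, 0.0474]
eef_rot: [-3.141, -0.001, -0.001]
force: [-0.5, -0.7, 0.8]
grip_width: 0.0938
grip_force: 0.0
[[-0.001, -1.0, -0.001, 0.176], [-0.969, 0.001, 0.248, 0.488], [-0.248, 0.001, -0.969, 0.359], [0.0, 0.0, 0.0, 1.0]]
```

View pics/w1.png

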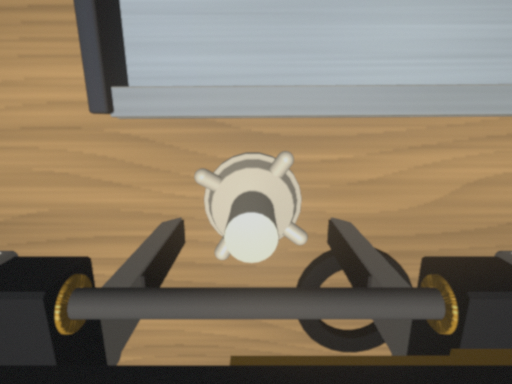

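The wrist view shows the neck centred between the open fingers, at about (250,237). I'll close on it.

```bash
python3 - <<'E'
from h import *
print(onz(ctrl.camera("wrist"),250,237,.08))
E
python3 -m pendant '[[[0,0,0],0],[[0,0,0],0],[[0,0,0],0],[[0,0,0],0],[[0,0,0],0],[[0,0,0],0],[[0,0,0],0],[[0,0,0],0]]' 0 20
```

```text
[0.4986 0.1784 0.08  ]
time_s: 3.58
ee_pos: [0.4899, 0.176, 0.0474]
eef_rot: [3.142, -0.0, -0.0]
force: [-0.1, 0.2, -0.3]
grip_width: 0.0443
grip_force: 0.0
```

```bash
python3 -m pendant '[[[0,0,0],0],[[0,0,0],0],[[0,0,0],0],[[0,0,0],0],[[0,0,0],0],[[0,0,0],0]]' 0 20
```

```text
time_s: 4.08
ee_pos: [0.4899, 0.176, 0.0474]
eef_rot: [-3.142, -0.0, -0.0]
force: [0.4, 1.0, 0.6]
grip_width: 0.0286
grip_force: 19.2
```

```bash
python3 -m pendant '[[[-0.5,0,0],0],[[-0.5,0,0],0],[[-0.5,0,0],0],[[-0.5,0,0],0],[[0,0,0],0]]'; python3 -m pendant '[[[0,0,0],0],[[0,0,0],0],[[0,0,0],0],[[0.5,0.0,0],0],[[0,0,0],0]]' 0.5;  python3 -m pendant '[[[0,0,0],0],[[0,0,0],0],[[0,0,0],0],[[0,0,0],0],[[0,0,0],0],[[0,0,0],0]]' 0 30
```

```text
time_s: 4.5
ee_pos: [0.4689, 0.176, 0.0475]
eef_rot: [3.142, 0.001, 0.0]
force: [0.1, -0.2, -1.0]
grip_width: 0.0287
grip_force: 19.4
time_s: 4.92
ee_pos: [0.4757, 0.176, 0.0475]
eef_rot: [-3.141, -0.0, -0.0]
force: [0.2, 0.1, 0.3]
grip_width: 0.0473
grip_force: 0.0
time_s: 5.42
ee_pos: [0.4748, 0.176, 0.0474]
eef_rot: [3.142, 0.0, -0.0]
force: [0.5, 0.8, -1.6]
grip_width: 0.0297
grip_force: 30.0
```

```bash
python3 -m pendant '[[[0,0,1],0],[[0,0,3],0],[[0,0,3],0],[[0,0,3],0],[[0,-2,0],0],[[0.3,-3.6,0],0],[[0.3,-3.6,0],0],[[0.3,-3.6,0],0],[[0.3,-3.6,0],0],[[0.3,-3.6,0],0],[[0.3,-3.6,0],0],[[0.3,-3.6,0],0],[[0.3,-3.6,0],0],[[0.4,-3.4,0],0],[[0,-2,0],0],[[0,0,0],0]]'; python3 -m pendant '[[[0,0,-3],0],[[0,0,-3],0],[[0,0,-2],0],[[0,0,-0.8],0],[[0,0,-0.5],0],[[0,0,-0.2],0],[[0,0,0],0],[[0,0,0],0]]'
```

```text
time_s: 6.75
ee_pos: [0.5025, -0.1894, 0.1479]
eef_rot: [3.141, -0.0, -0.004]
force: [-0.7, 1.2, -2.1]
grip_width: 0.0294
grip_force: 30.0
time_s: 7.42
ee_pos: [0.5035, -0.1861, 0.0537]
eef_rot: [3.141, -0.002, -0.0]
force: [-0.3, 0.4, -1.0]
grip_width: 0.0291
grip_force: 30.0
```

```bash
python3 -m pendant '[[[0,0,-0.2],0],[[0,0,0],0],[[0,0,0],0],[[0,0,0],0],[[0,0,0],0],[[0,0,0],0],[[0,0,0],0],[[0,0,0],0],[[0,0,0],0]]' 0.7; python3 -m pendant '[[[0,0,2],0],[[0,0,3],0],[[0,0,4],0],[[0,0,4],0],[[0,4,0],0],[[0,4,0],0],[[0,4,0],0],[[0.2,3.6,0],0],[[0,0,0],0]]' 0.6
```

```text
time_s: 8.17
ee_pos: [0.5029, -0.186, 0.0505]
eef_rot: [3.142, -0.0, -0.0]
force: [-0.0, -0.5, -0.2]
grip_width: 0.0655
grip_force: 0.0
time_s: 8.92
ee_pos: [0.5047, -0.0252, 0.1807]
eef_rot: [-3.141, -0.0, 0.004]
force: [0.8, -0.1, -0.7]
grip_width: 0.0566
grip_force: 0.0
```

Run:
```python
from h import *
c=ctrl.camera("wrist");a=c["color"][:,:,::-1];b=ctrl.camera("scene")["color"][100:300,80:340,::-1]
cv2.imwrite("pics/w2.png",np.hstack([cv2.resize(a,(400,300)),cv2.resize(b,(390,300))]))
o=ctrl.get_obs();print(o["ee_pos"])
```

```text
[ 0.50489502 -0.02913618  0.18056924]
```

View pics/w2.png

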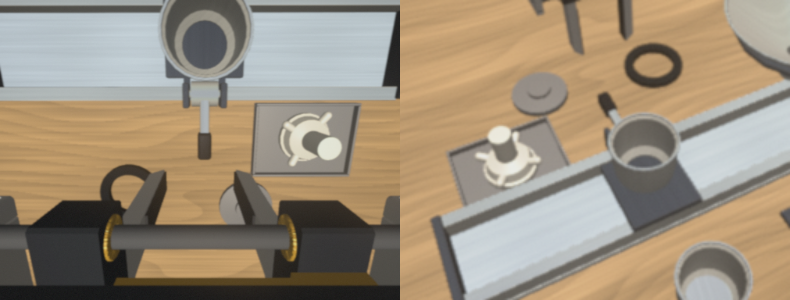

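The claw top stands upright in the tray. The lever grip at (205,147) is straight ahead of the fingers, so I'll go down and grip it.

```bash
python3 -m pendant '[[[0,-0.1,-3.4],0],[[0,0,-3.4],0],[[0,0,-3.4],0],[[0,0,-2.3],0],[[0,0,-1],0],[[0,0,0],0]]' 0.6; python3 -m pendant '[[[0,0,0],0],[[0,0,0],0],[[0,0,0],0],[[0,0,0],0],[[0,0,0],0],[[0,0,0],0],[[0,0,0],0],[[0,0,0],0]]' 0 15
```

```text
time_s: 9.52
ee_pos: [0.5039, -0.0319, 0.0437]
eef_rot: [-3.141, 0.004, -0.002]
force: [0.4, 0.1, 0.7]
grip_width: 0.0562
grip_force: 0.0
time_s: 10.18
ee_pos: [0.505, -0.0309, 0.0458]
eef_rot: [3.142, -0.001, -0.0]
force: [-0.8, 1.6, 3.6]
grip_width: 0.0176
grip_force: 15.0
```

```bash
python3 -m pendant '[[[0.08,0,1.02],0],[[0.23,0,0.99],0],[[0.37,0,0.95],0],[[0.51,0,0.88],0],[[0.64,0,0.8],0],[[0.75,0,0.69],0],[[0.55,0,0.4],0],[[0,0,0],0],[[0,0,0],0]]' 0 25
```

```text
time_s: 10.93
ee_pos: [0.5372, -0.0308, 0.1041]
eef_rot: [-3.142, -0.002, -0.0]
force: [-3.3, 3.3, 5.1]
grip_width: 0.018
grip_force: 25.0
```

```bash
python3 -m pendant '[[[0,0,0],0],[[0,0,0],0],[[0,0,0],0],[[0,0,0],0]]' 0.5; python3 -m pendant '[[[0,0,3],0],[[0,0,3.5],0],[[0,-1,4],0],[[0,-3,4],0],[[0,-3,4],0],[[2,-3,2],0],[[4,0,0],0],[[4,0,0],0],[[4,0,0],0],[[4,0,0],0],[[4,0,0],0]]' 0.5;python3 -m pendant '[[[3,0,0],0],[[3,0,0],0],[[3,0,0],0],[[3,0,0],0],[[0,0,0],0]]';python3 -m pendant '[[[0,0,0],0],[[-2,0,0],0],[[0,0,0],0]]'
```

```text
time_s: 11.27
ee_pos: [0.5364, -0.0311, 0.1029]
eef_rot: [3.141, -0.001, -0.0]
force: [-0.5, 0.8, -0.5]
grip_width: 0.0412
grip_force: 0.0
time_s: 12.18
ee_pos: [0.7364, -0.1214, 0.2946]
eef_rot: [-3.141, 0.001, -0.0]
force: [-0.3, -0.2, -0.2]
grip_width: 0.0469
grip_force: 0.0
time_s: 12.6
ee_pos: [0.7976, -0.1153, 0.2733]
eef_rot: [3.139, -0.022, 0.0]
force: [0.0, -0.2, -0.3]
grip_width: 0.047
grip_force: 0.0
time_s: 12.85
ee_pos: [0.7805, -0.1164, 0.2785]
eef_rot: [3.138, -0.025, -0.001]
force: [0.8, -0.0, -1.9]
grip_width: 0.0469
grip_force: 0.0
```

```bash
python3 -m pendant '[[[4.1,0,0],0],[[4.1,0,0],0],[[4.1,0,0],0],[[4.1,0,0],0],[[4.1,0,0],0],[[4.1,0,0],0]]';python3 -m pendant '[[[0,0,4],0],[[0,0,4],0],[[0,0,4],0],[[0,0,4],0]]'; python3 -c "
from h import *
print(ctrl.get_obs()['qpos'])"
```

```text
time_s: 13.35
ee_pos: [0.8581, -0.095, 0.2186]
eef_rot: [3.121, -0.155, 0.001]
force: [0.8, 0.1, 0.3]
grip_width: 0.047
grip_force: 0.0
time_s: 13.68
ee_pos: [0.8093, -0.0899, 0.3589]
eef_rot: [3.117, -0.19, 0.002]
force: [0.7, 0.8, -0.1]
grip_width: 0.0469
grip_force: 0.0
[-0.1576688   0.91626937  0.23454476  0.00632504  1.79901117  1.41549245]
```

```bash
python3 -m pendant '[[[4.1,0,0],0],[[4.1,0,0],0],[[4.1,0,0],0],[[4.1,0,0],0],[[4.1,0,0.5],0],[[4.1,0,0.5],0],[[4.1,0,0.5],0],[[4.1,0,0.5],0]]';python3 -m pendant '[[[1,0,4],0],[[1,0,4],0],[[1,0,4],0],[[1,0,4],0]]'; python3 -c "
from h import *
print(ctrl.get_obs()['qpos'])"
```

```text
time_s: 14.35
ee_pos: [0.9028, -0.0694, 0.275]
eef_rot: [3.099, -0.371, 0.008]
force: [0.3, 1.1, 0.8]
grip_width: 0.0467
grip_force: 0.0
time_s: 14.68
ee_pos: [0.8638, -0.0639, 0.3984]
eef_rot: [3.094, -0.432, 0.011]
force: [0.3, -0.1, 1.2]
grip_width: 0.047
grip_force: 0.0
[-0.11812927  0.89074224  0.23454194  0.00647516  1.58154847  1.45339326]
```

```bash
python3 -m pendant '[[[4.1,0,0],0],[[4.1,0,0],0],[[4.1,0,0.5],0],[[4.1,0,0.5],0],[[4.1,0,1],0],[[4.1,0,1],0],[[4.1,0,1],0]]'
python3 - <<'E'
from h import *
from scipy.spatial.transform import Rotation as R
o=ctrl.get_obs();print(o["time_s"],o["ee_pos"],o["eef_rot"]);print(R.from_euler("xyz",o["eef_rot"]).as_matrix().round(3))
E
```

```text
time_s: 15.27
ee_pos: [0.9427, -0.0523, 0.3391]
eef_rot: [3.079, -0.594, 0.022]
force: [-0.9, -0.1, 0.0]
grip_width: 0.0472
grip_force: 0.0
15.2667 [ 0.94274936 -0.05231335  0.33905719] [ 3.0786019  -0.59378164  0.02154849]
[[ 0.829 -0.014  0.56 ]
 [ 0.018 -0.999 -0.051]
 [ 0.559  0.052 -0.827]]
```

Pushing past the reach limit has given a lasting 34° lean towards the robot. I'll go back to the lever with it.

```bash
python3 -m pendant '[[[-2,0.2,0],0],[[-4,0.2,0],0],[[-4,0.2,0],0],[[-4,0.2,-0.5],0],[[-4,0.2,-1],0],[[-4,0.2,-1],0],[[-4,0.2,-1],0],[[-4,0.2,-1],0],[[-4,0.2,-1],0],[[-4,0.2,-1],0],[[-4,0,-1],0],[[-1.5,0,-1],0],[[0,0,0],0],[[0,0,0],0]]' 0.6
```

```text
time_s: 16.43
ee_pos: [0.5757, -0.0364, 0.2645]
eef_rot: [3.078, -0.598, 0.022]
force: [0.8, 0.5, 0.5]
grip_width: 0.0563
grip_force: 0.0
```

```bash
python3 -m pendant '[[[-3.5,0.2,0],0],[[-3.8,0.2,-1],0],[[0,0,-3],0],[[0,0,-3],0],[[0,0,-2.4],0],[[0,0,0],0],[[0,0,0],0]]' 0.6
python3 - <<'E'
from h import *
a=ctrl.camera("wrist")["color"][:,:,::-1];b=ctrl.camera("scene")["color"][100:300,80:340,::-1]
cv2.imwrite("pics/w3.png",np.hstack([cv2.resize(a,(400,300)),cv2.resize(b,(390,300))]))
E
```

```text
time_s: 17.02
ee_pos: [0.503, -0.0322, 0.1679]
eef_rot: [3.079, -0.593, 0.022]
force: [0.4, 0.7, 0.7]
grip_width: 0.0565
grip_force: 0.0
```

View pics/w3.png

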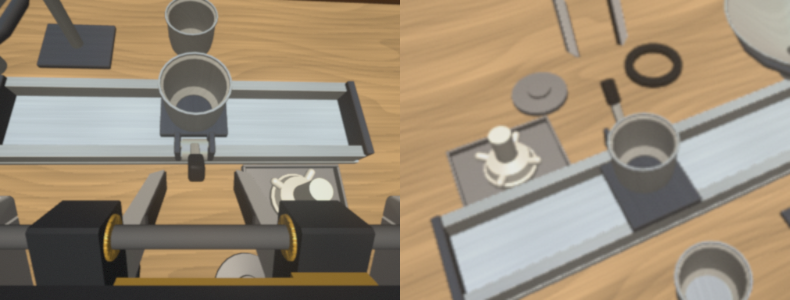

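Run:
```python
from h import *
c=ctrl.camera("scene");w=ctrl.camera("wrist")
for n,c,b in(("scene",c,(195,140,245,190)),("wrist",w,(225,190,280,240))):
    T=c["camera_from_world"];K=c["intrinsics"]
    g=c["color"][b[1]:b[3],b[0]:b[2]].max(2)<55
    k,l,st,ce=cv2.connectedComponentsWithStats(g.astype(np.uint8));
    print(n,[(st[i].tolist(),np.round(ce[i]+b[:2],1).tolist()) for i in range(1,k) if st[i][4]>20])
    for f in(0,.4,.7,.85,1,1.1):
        p=K@(T[:3,:3]@[.573-.067*np.cos(f),-.031,.064+.067*np.sin(f)]+T[:3,3]);print(f,np.round(p[:2]/p[2],1))
```

```text
scene []
0 [216.9 168.7]
0.4 [217.  162.3]
0.7 [218.4 160.2]
0.85 [219.5 160.1]
1 [220.9 160.7]
1.1 [222.  161.5]
wrist []
0 [248.5 249.1]
0.4 [249.2 239. ]
0.7 [249.8 223.5]
0.85 [250.  213.6]
1 [250.1 202.7]
1.1 [250.2 195. ]
```

```bash
python3 -m pendant '[[[1.1,0,-1.6],0],[[1.1,0,-1.6],0],[[1.1,0,-1.6],0],[[0.8,0,-1.1],0],[[0.3,0,-0.4],0],[[0,0,0],0]]' 0.6; python3 -m pendant '[[[0,0,0],0],[[0,0,0],0],[[0,0,0],0],[[0,0,0],0],[[0,0,0],0],[[0,0,0],0],[[0,0,0],0],[[0,0,0],0]]' 0 25
```

```text
time_s: 17.72
ee_pos: [0.5459, -0.0319, 0.1035]
eef_rot: [3.079, -0.592, 0.022]
force: [-0.1, -0.2, -0.6]
grip_width: 0.0564
grip_force: 0.0
time_s: 18.38
ee_pos: [0.5454, -0.0319, 0.1038]
eef_rot: [3.079, -0.593, 0.022]
force: [-3.2, 1.1, 3.7]
grip_width: 0.019
grip_force: 25.0
```

```bash
python3 -m pendant '[[[0,0.5,0],0],[[0,1,0],0],[[0,1.5,0],0],[[0,1.5,0],0],[[0,1.5,0],0],[[0,1.5,0],0],[[0,1.5,0],0],[[0,1.5,0],0],[[0,1.5,0],0],[[0,1.5,0],0],[[0,1.5,0],0],[[0,1.5,0],0],[[0,1.5,0],0],[[0,1.5,0],0],[[0,0.7,0],0],[[0,0.3,0],0],[[0,0,0],0]]'
python3 - <<'E'
from h import *
c=ctrl.camera("scene");T=c["camera_from_world"];K=c["intrinsics"]
b=c["color"][90:240,230:430,::-1]
cv2.imwrite("pics/s2.png",cv2.resize(b,(800,600),interpolation=cv2.INTER_CUBIC))
for P in([.631,.186,.144],[.631,.186,.126],[.631,.231,.126],[.631,.141,.126],[.676,.186,.126],[.685,.136,.054],[.685,.236,.054]):
    p=K@(T[:3,:3]@P+T[:3,3]);p=p[:2]/p[2];print(P,((p-[230,90])*4).round())
E
```

```text
time_s: 19.8
ee_pos: [0.5448, 0.1739, 0.1039]
eef_rot: [3.079, -0.592, 0.023]
force: [-17.9, 2.3, 15.0]
grip_width: 0.0185
grip_force: 25.2
[0.631, 0.186, 0.144] [434. 233.]
[0.631, 0.186, 0.126] [427. 258.]
[0.631, 0.231, 0.126] [498. 230.]
[0.631, 0.141, 0.126] [353. 287.]
[0.676, 0.186, 0.126] [480. 318.]
[0.685, 0.136, 0.054] [381. 452.]
[0.685, 0.236, 0.054] [535. 385.]
```

View pics/s2.png

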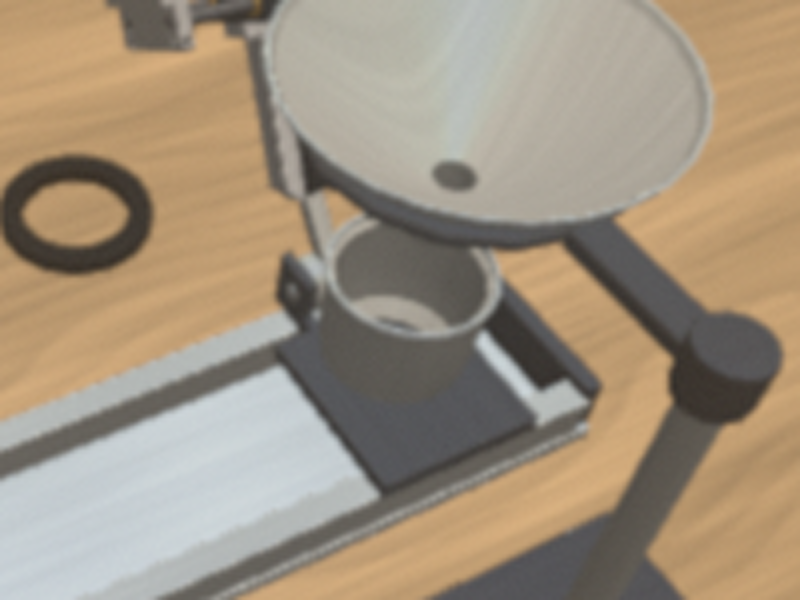

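Run:
```python
from h import *
c=ctrl.camera("scene")
q=lambda x,y:(x/4+230,y/4+90)
print("rim left/right/bottom-left pts z.126",[onz(c,*q(*p),.126) for p in((329,272),(499,275),(345,312),(400,337),(450,330),(485,305))])
W=np.array([onz(c,*q(*p),.126)[:2] for p in((329,272),(499,275),(345,312),(400,337),(450,330),(485,305),(370,328))])
from scipy.optimize import least_squares
print(least_squares(lambda m:np.linalg.norm(W-m,axis=1)-.045,[.63,.17]).x)
print("plate corners z.054",onz(c,*q(388,485),.054),onz(c,*q(535,410),.054),onz(c,*q(277,348),.054))
print("hole spout bottom?",onz(c,*q(455,176),.184), onz(c,*q(455,178),.144))
print(ctrl.get_obs()["ee_pos"])
```

```text
rim left/right/bottom-left pts z.126 [array([0.6169, 0.1356, 0.126 ]), array([0.6571, 0.2121, 0.126 ]), array([0.6432, 0.1281, 0.126 ]), array([0.6688, 0.1433, 0.126 ]), array([0.676 , 0.1679, 0.126 ]), array([0.6704, 0.1933, 0.126 ])]
[0.63318717 0.17310488]
plate corners z.054 [0.7037 0.1275 0.054 ] [0.6988 0.2255 0.054 ] [0.6004 0.1243 0.054 ]
hole spout bottom? [0.6328 0.1873 0.184 ] [0.603  0.2194 0.144 ]
[0.54485136 0.17387031 0.10391278]
```

```bash
python3 -m pendant '[[[-0.2,0.6,0.1],0],[[-0.1,0.4,0.1],0],[[0,0.1,0],0],[[0,0,0],0],[[0,0,0],0]]'
python3 - <<'E'
from h import *
c=ctrl.camera("scene")
b=c["color"][130:230,280:390,::-1]
cv2.imwrite("pics/s3.png",cv2.resize(b,(660,600),interpolation=cv2.INTER_CUBIC))
E
```

```text
time_s: 20.32
ee_pos: [0.5423, 0.1837, 0.1043]
eef_rot: [3.078, -0.591, 0.022]
force: [12.7, -1.3, -14.4]
grip_width: 0.019
grip_force: 24.7
```

View pics/s3.png

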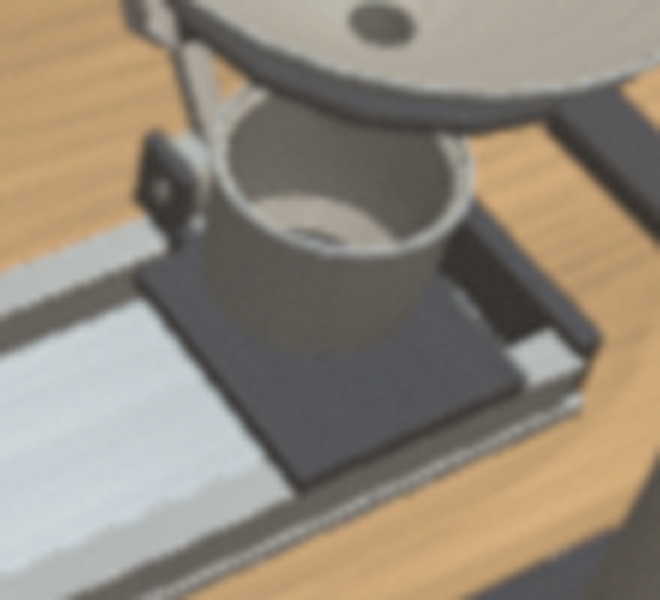

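Run:
```python
from h import *
from scipy.optimize import least_squares
c=ctrl.camera("scene")
q=lambda p:(p[0]/6+279.6,p[1]/6+129.6)
W=np.array([onz(c,*q(p),.126)[:2] for p in((218,185),(240,218),(280,243),(340,255),(400,246),(445,220),(470,185))])
print(least_squares(lambda m:np.linalg.norm(W-m,axis=1)-.045,[.63,.17]).x)
print("plate",[onz(c,*q(p),.054) for p in((303,480),(523,375),(138,278))],"end stop corner",onz(c,*q((598,340)),.048))
print("hole 184",onz(c,*q((382,25)),.184))
```

```text
[0.63164759 0.1818421 ]
plate [array([0.7031, 0.1355, 0.054 ]), array([0.7008, 0.232 , 0.054 ]), array([0.6011, 0.1326, 0.054 ])] end stop corner [0.6973 0.2711 0.048 ]
hole 184 [0.6318 0.1869 0.184 ]
```

Run:
```python
from h import *
from scipy.optimize import least_squares
c=ctrl.camera("scene");q=lambda p:(p[0]/2.2+99.7,p[1]/2.2+59.7)
W=np.array([onz(c,*q(p),.126)[:2] for p in((262,300),(275,317),(300,326),(330,325),(352,315),(366,298),(315,255),(340,260),(285,262))])
m=least_squares(lambda m:np.linalg.norm(W-m,axis=1)-.045,[.63,-.03]).x;print(m,np.linalg.norm(W-m,axis=1).round(3))
print([onz(c,*q(p),.054) for p in((303,419),(397,375))])
# cross-check: column-shift template match of plate near corner between scene0 and now
a=cv2.imread("pics/scene0.png");b=c["color"][:,:,::-1]
```

```text
[ 0.63018488 -0.02816618] [0.044 0.042 0.039 0.039 0.042 0.045 0.038 0.04  0.039]
[array([ 0.7014, -0.0738,  0.054 ]), array([0.6996, 0.0196, 0.054 ])]
```

Run:
```python
from h import *
c=ctrl.camera("wrist")
cv2.imwrite("pics/w4.png",cv2.resize(c["color"][:,:,::-1],(800,600),interpolation=cv2.INTER_CUBIC))
T=c["camera_from_world"];K=c["intrinsics"];s=800/512
for n,P in(("shell L/R at tangent",[.62,.2304,.126]),("",[.62,.1404,.126]),("lug outer",[.556,.2124,.08]),("",[.556,.1584,.08]),("lever hinge",[.573,.1854,.064]),("spout",[.631,.186,.144]),("rim L",[.631,.284,.248]),("rim R",[.631,.088,.248]),("rim near",[.533,.186,.248])):
    p=K@(T[:3,:3]@P+T[:3,3]);print(n,(p[:2]/p[2]*s).round(),round(p[2],3))
```

```text
shell L/R at tangent [289. 169.] 0.195
 [497. 173.] 0.2
lug outer [335. 341.] 0.218
 [447. 341.] 0.221
lever hinge [390. 317.] 0.24
spout [394. 121.] 0.184
rim L [-132. -304.] 0.081
rim R [ 903. -231.] 0.091
rim near [439. 176.] 0.054
```

View pics/w4.png

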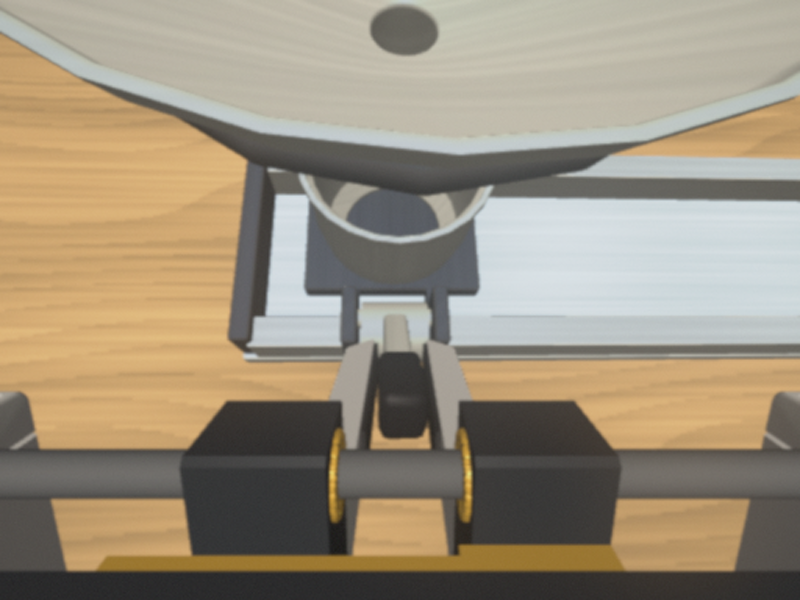

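Run:
```python
from h import *
c=ctrl.camera("wrist");q=lambda *p:(p[0]*.64-.2,p[1]*.64-.2)
print("hole",onz(c,*q(404,31),.184),onz(c,*q(370,31),.184),onz(c,*q(439,31),.184))
print("plate front corners",onz(c,*q(305,293),.054),onz(c,*q(479,292),.054))
print("rim low",onz(c,*q(398,241),.126)," rim sides",onz(c,*q(299,176),.126),onz(c,*q(494,186),.126))
print("lug front tops",onz(c,*q(341,338),.08),onz(c,*q(450,338),.08))
```

```text
hole [0.6325 0.1846 0.184 ] [0.6319 0.1956 0.184 ] [0.633  0.1732 0.184 ]
plate front corners [0.5903 0.2326 0.054 ] [0.5915 0.1348 0.054 ]
rim low [0.5865 0.1844 0.126 ]  rim sides [0.6168 0.2263 0.126 ] [0.6136 0.1423 0.126 ]
lug front tops [0.5577 0.21   0.08  ] [0.5577 0.1572 0.08  ]
```

```bash
python3 -m pendant '[[[0.1,0.15,-0.1],0],[[0,0,0],0],[[-0.78,0,-0.65],0],[[-0.68,0,-0.76],0],[[-0.56,0,-0.86],0],[[-0.42,0,-0.93],0],[[-0.28,0,-0.98],0],[[-0.13,0,-1.01],0],[[0,0,0],0],[[0,0,0],0]]' 0 30
```

```text
time_s: 21.4
ee_pos: [0.5201, 0.18, 0.0623]
eef_rot: [3.09, -0.571, 0.029]
force: [-2.6, 4.6, -2.7]
grip_width: 0.0182
grip_force: 30.0
```

Run:
```python
from h import *
o=ctrl.get_obs();print(o["qpos"],o["ee_pos"],o["force"],o["moment"])
c=ctrl.camera("wrist");cv2.imwrite("pics/w5.png",c["color"][:,:,::-1])
g=c["color"].astype(int)
print(np.round(c["camera_from_world"],3).tolist())
```

```text
[ 0.38230576  0.29008519  2.0410073  -0.71299398  0.36775136  2.55400086] [0.52010667 0.17998198 0.06228582] [-2.55358732  4.55029183 -2.74490782] [1.25211824 0.61647523 0.88453214]
[[0.0, -0.999, 0.043, 0.176], [-0.949, -0.014, -0.314, 0.54], [0.315, -0.04, -0.948, 0.095], [0.0, 0.0, 0.0, 1.0]]
```

```bash
cat >> h.py <<'E'
def shift():
    b=cv2.resize(ctrl.camera("scene")["color"][130:230,280:390,::-1],(660,600),interpolation=cv2.INTER_CUBIC)
    a=cv2.imread("pics/s3.png")
    for n,(x0,y0,x1,y1) in(("corner",(250,420,360,500)),("rim",(240,200,460,262)),("right",(470,340,535,400)),("leftedge",(150,290,290,470)),("fixed stop",(560,300,640,380))):
        m=cv2.matchTemplate(b,a[y0:y1,x0:x1],cv2.TM_CCOEFF_NORMED);_,v,_,l=cv2.minMaxLoc(m);print(n,round(v,3),l[0]-x0,l[1]-y0)
E
python3 -c "
from h import *
shift()
c=ctrl.camera('scene');T=c['camera_from_world'];K=c['intrinsics']
f=lambda P:(lambda p:p[:2]/p[2]*6)(K@(T[:3,:3]@P+T[:3,3]))
print('px per mm +y',(f([.685,.137,.054])-f([.685,.136,.054])).round(2))"
```

```text
corner 0.998 -8 4
rim 0.992 -8 3
right 0.922 -7 4
leftedge 1.0 -7 5
fixed stop 1.0 0 0
px per mm +y [ 2.39 -1.05]
```

```bash
python3 -m pendant '[[[0,0,0],0],[[0,0,0],0],[[0,0,0],0],[[0,0,0],0],[[0,0,0],0],[[0,0,0],0.1],[[0,0,0],0.1],[[0,0,0],0.02],[[0,0,0],0],[[0,0,0],0]]' 0.5
python3 - <<'E'
from h import *
from scipy.spatial.transform import Rotation as R
o=ctrl.get_obs();print(o["qpos"].round(3),o["ee_pos"]);print(R.from_euler("xyz",o["eef_rot"]).as_matrix().round(3));shift()
E
```

```text
time_s: 22.38
ee_pos: [0.5197, 0.1794, 0.062]
eef_rot: [3.091, -0.567, 0.194]
force: [0.2, 0.3, 0.0]
grip_width: 0.0466
grip_force: 0.0
[ 0.325  0.271  2.066 -0.462  0.275  2.129] [0.51972246 0.17939819 0.06204093]
[[ 0.828  0.166  0.536]
 [ 0.163 -0.985  0.053]
 [ 0.537  0.043 -0.842]]
corner 0.998 -9 3
rim 0.992 -8 3
right 0.922 -7 4
leftedge 1.0 -7 5
fixed stop 1.0 0 0
```

```bash
python3 -m pendant '[[[0,0.1,0],0],[[0,0,0],0],[[0,0,0],0],[[0,0,0],0],[[0,0,0],0],[[0,0,0],0],[[0,0,0],0]]' 0 30; python3 -m pendant '[[[0.26,0,0.87],0],[[0.41,0,0.91],0],[[0.55,0,0.84],0],[[0.66,0,0.76],0],[[0.77,0,0.64],0],[[0,0,0],0],[[0,0,0],0]]'; python3 -c "
from h import *
print(ctrl.get_obs()['qpos'].round(3));shift()"
```

```text
time_s: 23.02
ee_pos: [0.5195, 0.1807, 0.0619]
eef_rot: [3.091, -0.567, 0.195]
force: [-2.3, 2.0, 0.6]
grip_width: 0.0201
grip_force: 29.3
time_s: 23.6
ee_pos: [0.5465, 0.1807, 0.1023]
eef_rot: [3.091, -0.568, 0.195]
force: [4.4, 3.3, -1.8]
grip_width: 0.0193
grip_force: 30.1
[ 0.308  0.24   1.98  -0.306  0.378  1.952]
corner 0.997 -12 5
rim 0.985 -11 5
right 0.897 -9 7
leftedge 0.999 -7 11
fixed stop 1.0 0 0
```

```bash
python3 -m pendant '[[[0,0.3,0],0],[[0,0.3,0],0],[[0,0,0],0],[[0,0,0],0]]'; python3 -c "
from h import *
print(ctrl.get_obs()['qpos'].round(3));shift()"
```

```text
time_s: 23.98
ee_pos: [0.5462, 0.1864, 0.1022]
eef_rot: [3.09, -0.567, 0.196]
force: [5.6, -1.2, -2.1]
grip_width: 0.0194
grip_force: 30.0
[ 0.321  0.244  1.974 -0.322  0.382  1.978]
corner 0.996 2 0
rim 0.997 2 -1
right 0.99 2 0
leftedge 0.999 6 5
fixed stop 0.999 0 0
```

```bash
python3 -m pendant '[[[0,0.1,0],0],[[0,0,0],0],[[-0.76,0,-0.62],0],[[-0.67,0,-0.75],0],[[-0.56,0,-0.85],0],[[0,0,0],0]]'; python3 -c "
from h import *
print(ctrl.get_obs()['qpos'].round(3));shift()"
```

```text
time_s: 24.53
ee_pos: [0.5259, 0.1873, 0.0794]
eef_rot: [3.091, -0.567, 0.195]
force: [7.0, -0.9, -6.9]
grip_width: 0.0197
grip_force: 31.6
[ 0.338  0.252  2.035 -0.411  0.323  2.085]
corner 0.996 6 -2
rim 0.994 6 -2
right 0.993 5 -2
leftedge 0.999 11 5
fixed stop 1.0 0 0
```

```bash
python3 -m pendant '[[[-0.42,-0.05,-0.92],0],[[-0.28,0,-0.97],0],[[-0.13,0,-1.0],0],[[0,0,-0.5],0],[[0,0,0],0],[[0,0,0],0]]'; python3 -c "
from h import *
print(ctrl.get_obs()['qpos'].round(3));shift()"
```

```text
time_s: 25.08
ee_pos: [0.5192, 0.1876, 0.0478]
eef_rot: [3.092, -0.571, 0.195]
force: [1.6, -0.8, 11.0]
grip_width: 0.0208
grip_force: 30.2
[ 0.344  0.307  2.067 -0.564  0.245  2.247]
corner 0.995 6 -3
rim 0.993 6 -3
right 0.988 6 -3
leftedge 0.999 13 6
fixed stop 1.0 0 0
```

```bash
python3 -m pendant '[[[0,0,-0.2],0],[[0,0,-0.1],0],[[0,0,0],0]]'
```

```text
time_s: 25.38
ee_pos: [0.5195, 0.1878, 0.0458]
eef_rot: [3.092, -0.573, 0.195]
force: [-9.7, -4.1, 27.5]
grip_width: 0.0206
grip_force: 30.2
```

```bash
python3 -m pendant '[[[0,0,0],0],[[0,0,0],0],[[0,0,0],0],[[0,0,0],0],[[0,0,0],0],[[0,0,0],0]]' 0.6; python3 -m pendant '[[[-1.1,0,1.6],0],[[-1.6,0,2.4],0],[[-2.2,0,3],0],[[-2.2,0,3],0],[[0,0,0],0],[[0,0,0],0]]'
python3 - <<'E'
from h import *
shift()
c=ctrl.camera("wrist");g=c["color"];T=c["camera_from_world"];K=c["intrinsics"]
cv2.imwrite("pics/w6.png",g[:,:,::-1])
for f in(0,.12,.25):
    for r in (.049,.085):
        p=K@(T[:3,:3]@[.573-r*np.cos(f),.186,.064+r*np.sin(f)]+T[:3,3]);print(f,r,np.round(p[:2]/p[2],1))
m=(g.max(2)<60).astype(np.uint8);k,l,st,ce=cv2.connectedComponentsWithStats(m)
print([(st[i].tolist(),ce[i].round(1).tolist()) for i in range(1,k) if 150<st[i][4]])
E
```

```text
time_s: 25.88
ee_pos: [0.5178, 0.1871, 0.0429]
eef_rot: [3.09, -0.566, 0.196]
force: [0.4, -0.1, -1.3]
grip_width: 0.055
grip_force: 0.0
time_s: 26.38
ee_pos: [0.4471, 0.1876, 0.145]
eef_rot: [3.092, -0.571, 0.196]
force: [-0.6, -0.4, 0.4]
grip_width: 0.0563
grip_force: 0.0
corner 0.995 6 -3
rim 0.993 6 -3
right 0.989 6 -3
leftedge 0.999 13 6
fixed stop 1.0 0 0
0 0.049 [266.  169.6]
0 0.085 [260.2 203.7]
0.12 0.049 [266.5 167. ]
0.12 0.085 [260.9 200.1]
0.25 0.049 [267.2 163.4]
0.25 0.085 [262.  194.5]
[([259, 0, 139, 14, 874], [326.4, 6.9]), ([187, 244, 23, 44, 483], [197.3, 266.7]), ([290, 255, 35, 33, 418], [312.7, 273.2]), ([0, 258, 512, 126, 19993], [168.9, 342.2]), ([349, 259, 130, 96, 7487], [416.4, 311.9]), ([291, 320, 47, 35, 694], [313.9, 338.0])]
```

Run:
```python
from h import *
g=cv2.imread("pics/w6.png").max(2);print(g[150:225:2,258:266].mean(1).astype(int).tolist());print(g[190,230:295:2].tolist())
```

```text
[115, 120, 135, 155, 137, 171, 179, 175, 169, 98, 72, 71, 72, 73, 74, 76, 77, 79, 79, 80, 80, 81, 81, 80, 78, 71, 67, 69, 139, 195, 198, 204, 203, 186, 188, 191, 195, 197]
[192, 193, 197, 202, 202, 201, 201, 200, 198, 195, 193, 180, 93, 76, 82, 82, 80, 78, 79, 75, 71, 129, 186, 187, 187, 186, 185, 187, 188, 190, 192, 196, 198]
```

```bash
python3 -m pendant '[[[-2,0,3],0],[[0,0,2],0],[[0,0,0],0],[[0,0,0],0]]'; python3 -c "
from station import ctrl
print(ctrl.hand_in())"
```

```text
time_s: 26.82
ee_pos: [0.4274, 0.1871, 0.1923]
eef_rot: [3.09, -0.566, 0.195]
force: [-0.4, -0.1, -1.4]
grip_width: 0.0565
grip_force: 0.0
the job is handed in; nothing more can be done
None
```

I handed the job in at 26.8 s with the claw top upright in the tray, the shell under the spout (about 1–3 mm by my measurements) and the lever down at its stop; joint 6 briefly read 2.554 rad (stated range 2.55), and the carriage slipped about 5 mm on the first lock, so I raised the lever, re-centred and locked again.

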